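# Hang the drip pail on the grill rail

## Robot

A 7-joint arm with a two-finger parallel gripper is mounted at the origin on the work surface. World frame = base frame: x ahead of the robot, y to its left, z up, the work surface at z = 0. Lengths are in m, angles in rad, forces in N, time in s.
With the tool pointing down it reaches from about 0.4 to 0.85 m from the base axis. Payload 10.4 kg.
Tool frame: the origin (TCP) lies between the finger pads; the fingertips stand 25 mm ahead of it and the grasp point (between the pads) lies 6 mm ahead of it (tips_ahead is the z of the fingertips in the tool frame, in m); z points along the fingers, y is the line along which they close (so a half turn about z gives the same grasp; the last joint's range is limited). The gripper opens to 87 mm and grips with 3 to 60 N. Pads are 19 mm wide; open, the fingers measure 117 mm over their backs; the gripper's body (75 mm by 190 mm) begins 51 mm behind the grasp point.
Start: joints at [-1.283, 0.332, -0.065, 1.46, 0.022, 1.35, -0.088], TCP at [0.191, 0.595, 0.248] pointing down, gripper open.
Joint ranges: [-2.6, 2.6], [-0.5, 2.12], [-1.47, 1.34], [0.16, 2.42], [-1.27, 4.41], [0.06, 2.06], [-2.6, 2.6]. Speed limits (rad/s): [2.22, 2.22, 2.79, 2.79, 3.14, 3.14, 3.14].

## Interface

Orientations are given as a 3x3 rotation matrix whose columns are the frame's x, y, z axes.
In Python, from station import state, capture, sign_off, recognise, masks_of, mark_of, tips_ahead gives the robot as it stands. The module is installed in compiled form; this text tells all that it offers.
- The arm moves only by the tool arm_command, never from a script. Its argument "series" is a list of rows, each a list of 2 entries, a list of its own where there are three numbers: the shift along the tool's x, y, z in m, then the turn about the tool's z in units of 6 degrees (1.0 is 6 degrees). In form: [[[dx, dy, dz], spin], ...]. A call has 1 to 12 rows; each row shifts and turns the commanded pose from where the row before left it, along the tool's axes as they then stand; what a row does not reach is not made up. A row lasts 1/10 s, in which the tool goes at most 50 mm and 8.59 degrees, less where a joint would pass 70% of its speed; a pose out of reach is approached as far as the arm can. A call with a gripper value outside its range is refused whole. "fingers" is the opening, from 0 (shut) to 1 (fully open), set as the call begins (left out, the last holds). The fingers move at their own pace and stop on an object; the grip force is fixed at half the most. Time passes only in rows, so rows that do not move let the fingers close. It gives the time, the measured TCP pose, the force, the opening and the grip force at its end, in the units of the state.
- state(): the state, without advancing time (a new reading comes with each control period).
- capture(name): name is "side" or "top" or "wrist"; returns a dict with "color" (420x560x3 uint8, blue, green, red), "mtx" (3x3 intrinsics, pixels), "pose" (4x4, takes a point from camera to world coordinates). Camera axes: x right, y up, looking along -z (the intrinsics and any distortion apply to the point x, -y, -z); pixel columns grow to the right and rows downward; lengths in m; the calibration is good to about 2 mm. A picture is of the moment at which its call begins. There is no depth.
- sign_off(): hands the job in; it is judged then, once.
Trained networks look in the newest picture that a camera, given by its name, has taken for a name from the list of things; names that differ only in an ending like _2 or _b are one class to them, and where a whole thing is asked for, a point or a joint stands for the part that bears it (a point fixed in the world has none). Each returns a list of dicts, best first, with "confidence" (0 to 1); they miss things now and then, are a little off and sometimes report something else, mostly with a low value. They report only what shows in the picture. A call takes as long as a camera call. They do not tell look-alikes from the thing itself.
- recognise(name, camera): "extent" ([left, top, width, height] in pixels, round what is visible of it).
- masks_of(name, camera): "region" (420x560 bool, what is visible of it) and "extent" ([left, top, width, height] in pixels, round what is visible of it).
- mark_of(name, camera): "centre" ([column, row] in pixels: a listed point, or the origin of a listed thing).
The state is a dict: "t": time; "joint_pos": joint angles; "dq": joint speeds; "tau": joint torques, N m; "eef_pos": TCP position; "eef_rot": TCP orientation; "contact_force": force on the tool from outside, world axes, zero at the start; "torque": the same for the moment, N m; "gripper_width": finger opening in m; "finger_force": force on a finger pad.
Only numpy, scipy, OpenCV 4.12 (cv2) and the standard library are available. Lean on these libraries where they do the work, as an engineer would, in place of code of your own. Each camera call takes 0.05 s, during which the arm holds its last target. There are 200 camera calls.

## Task

Take the steel S-hook off the front wall of the teak bin, hook it over the flat rail and slide it gently along the rail until it drops into the notch in the copper strip on top; let go of it there. Then hang the little steel pail by its bail from the hook's lower curl, clear of the ledge, without ramming anything hard against the rail or hook, and leave the other things on the ledge where they are.

Things in the scene. Friction and masses are not known exactly. Their poses are not given: they have to be found in the camera images.
- rail: Fixed flat-bar rail along its own y, on two posts at y = -150 and +150 mm. Origin on the ledge under the bar's middle, z up, -x side faces the robot. Steel bar 8 mm thick (x -4 to +4), 322 mm long, from z = 196 to 242 mm, with a notched copper strip lying on it. Pressing the bare hook on it with over 25 N counts as ramming.
- rail_top (a point): Middle of the steel bar's top, 242 mm above the rail's origin; axes as the rail's. The copper strip on it is 8 mm thick in x, 8 mm high (top 250 mm above the ledge), 200 mm long, rigid, with one square notch in its middle, 24 mm wide in y, 8 mm deep. The strip is clamped so that the notch's middle is anywhere from y = -30 to +30 mm: not measured, find it by sight or feel.
- hook: Loose S-hook of steel strap 18 mm wide (own y), 4 mm thick, about 140 g (varies), teak grip block on top. It lies in its x-z plane. Origin: throat middle at the underside of the upper bridge, the face that rests on a bar. It starts upright over the bin's 8 mm front wall (top 130 mm above the ledge), lower curl (-x) towards the robot, as it must also hang on the rail.
- hook_throat (a point): Middle of the throat's mouth, 24 mm below the hook's origin, axes as the hook's. Throat open downward, 12 mm wide (x -6 to +6 mm). Far lip (+x) ends here, then flares outward to x = 14, z = -34 mm from the hook's origin, the lowest point of the lip, so lift 40 mm to free the hook. The stem (-x) runs straight down to z = -58 mm.
- hook_tip (a point): Upturned end of the lower curl, (-88, 0, -70) mm from the hook's origin, axes as the hook's. From the stem's foot (x = -8, z = -58) the strap slopes out to (-50, -92), runs level at -94 (upper face) from x = -58 to -76, and turns up to this tip. Loaded with the pail, the hook leans up to about 0.1 rad on the rail.
- hook_grip (a point): Point in the teak grip block, 34 mm above the bridge underside. Block 32 mm in x, 16 mm in y, 42 mm in z (4 to 46 mm above the bridge underside, centred 4 mm to +x of the hook's origin). Grasp from above across its 16 mm, fingers closing along the hook's y, fingertips over 12 mm above the bridge underside so that they clear the strip when the hook is in the notch.
- hook_seat (a point): Middle of the upper face of the hook's lower curl, at (-67, 0, -94) mm from the hook's origin, axes as the hook's: where the pail's bail bar comes to lie.
- pail: Loose small steel pail, 80 mm across the rim, 65 mm high, about 280 g (varies), stiff bail fixed upright in its y-z plane: flat legs at y = -20 and +20 mm (44 mm over their outer faces, 36 mm between, 12 mm wide in x) from z = 80 to 131 mm, joined by a round top bar. Origin: centre of the underside, z up. Starts upright on the ledge; front and back alike.
- pail_bar (a point): Middle of the bail's round top bar (7 mm thick, along the pail's y), 126.5 mm above the pail's underside. Axes as the pail's.
- pail_grip (a point): Point midway between the two bail legs, 108 mm above the pail's underside: grasp from above with a finger on the outside of each leg, closing along the pail's y over 44 mm. Axes as the pail's.
- bin: Fixed teak bin 260 mm (x) by 180 mm (y), 130 mm high, walls 8 mm, its lid slid back so that the front 130 mm is open. Origin under its centre; the front wall faces -x, its middle plane at x = -126 mm.
- bowl: Empty stainless mixing bowl, 150 mm across, 60 mm high, origin under its centre; a bystander.
- brush: Red silicone pastry brush lying flat, about 170 mm long in x, 14 mm high; a bystander.
- shaker: Acrylic shaker with a steel top, 65 mm across, 132 mm high, origin under its centre; a bystander.
- trivet: Round cast iron trivet, 160 mm across, 17 mm high, origin under its centre; a bystander.
- jar: Amber glass spice jar, 54 mm across, 90 mm high, origin under its centre; a bystander.
- spatula: Grill spatula lying flat along its x; a bystander.
Not all that is in view belongs to the job. Leave any blue look-alike of the pail alone.

How it is judged:
By the outcome, as a careful person would: the job done as asked, in the order asked, and still so for the second after the job is handed in, with the robot touching nothing.
It also fails if it takes over 72 s, if anything falls off the work surface, if the arm or the gripper's body presses on something with over 40 N, if the wrist force passes 120 N, or if a joint passes its speed limit or range.

## Working session

There is one attempt and no reset: what is moved stays moved. The work goes in short steps, Python scripts to look and compute and a tool call to move; the robot and the scene stay as the last step left them, time stands still between calls to the robot, and variables do not carry over. Pictures are saved under pics/ and viewed, at most 10 in all, crops included, and the job is handed in when it is done.

Besides the shell and the picture viewer there is one more tool, called after ">>>" as name([rows], argument=value, ...), one row to a line, values as JSON. arm_command: Moves the arm, as the interface text tells. Its arguments: {"type":"object","properties":{"series":{"type":"array"},"fingers":{"type":"number"}},"required":["series"]}

```bash
mkdir -p pics
cat > h.py <<'E'
import numpy as np,cv2
from station import *
def ray(c,px):
    K=c["mtx"];P=c["pose"]
    d=np.linalg.inv(K)@np.array([px[0],px[1],1.]);d=P[:3,:3]@np.array([d[0],-d[1],-d[2]])
    return P[:3,3],d/np.linalg.norm(d)
def onz(c,px,z):
    o,d=ray(c,px);return o+d*(z-o[2])/d[2]
def tri(*rs):
    A=np.zeros((3,3));b=np.zeros(3)
    for o,d in rs:
        M=np.eye(3)-np.outer(d,d);A+=M;b+=M@o
    return np.linalg.solve(A,b)
def proj(c,p):
    P=c["pose"];q=P[:3,:3].T@(np.asarray(p)-P[:3,3]);q=c["mtx"]@np.array([q[0],-q[1],-q[2]]);return q[:2]/q[2]
E
python3 - <<'E'
from h import *
np.set_printoptions(precision=3,suppress=True)
s=state();print(s["eef_pos"],s["eef_rot"],s["t"],tips_ahead)
C={}
for n in ["side","top"]:
    C[n]=c=capture(n);cv2.imwrite(f"pics/{n}0.png",c["color"]);print(n,c["pose"][:3,3],c["mtx"][0,0])
    for k in ["rail_top","hook_grip","hook_tip","hook","pail","pail_bar","bin","rail","hook_seat"]:
        print(n,k,[(np.round(m["centre"],1).tolist(),round(float(m["confidence"]),2)) for m in mark_of(k,n)])
E
```

```text
[0.191 0.595 0.247] [[-0.952  0.306 -0.   ]
 [ 0.306  0.952 -0.001]
 [-0.    -0.001 -1.   ]] 0.0 0.025
side [ 0.135 -0.708  1.089] 522.8111607852113
side rail_top [([314.0, 199.0], 0.76)]
side hook_grip [([196.5, 148.9], 0.65)]
side hook_tip [([168.8, 188.5], 0.87), ([295.4, 325.5], 0.46)]
side hook []
side pail [([249.9, 387.7], 0.84), ([294.5, 351.4], 0.7), ([296.2, 419.0], 0.58)]
side pail_bar [([297.7, 326.5], 0.92), ([298.6, 396.3], 0.72), ([243.7, 358.6], 0.61)]
side bin [([236.4, 179.4], 0.79)]
side rail []
side hook_seat []
top [ 0.473 -0.043  1.329] 524.172289588051
top rail_top [([297.7, 165.8], 0.79)]
top hook_grip [([120.4, 213.5], 0.94)]
top hook_tip [([126.6, 254.7], 0.59)]
top hook [([128.2, 220.0], 0.94), ([124.1, 218.0], 0.51), ([302.4, 119.2], 0.45)]
top pail [([369.1, 247.1], 0.81), ([370.5, 299.9], 0.74), ([416.7, 283.0], 0.69)]
top pail_bar [([372.5, 247.1], 0.88), ([429.9, 290.9], 0.81), ([377.8, 307.8], 0.76), ([251.4, 116.8], 0.49)]
top bin [([141.1, 169.9], 0.56)]
top rail []
top hook_seat [([129.6, 247.7], 0.81), ([282.4, 279.7], 0.44)]
```

View pics/side0.png

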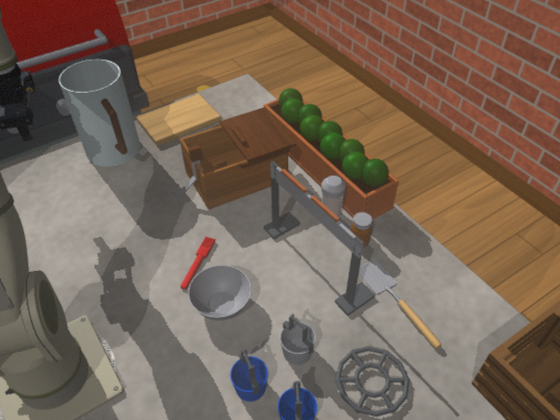

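View pics/top0.png

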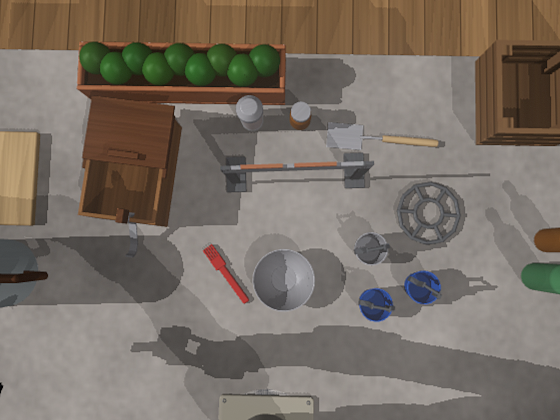

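Side shows the hook on the bin's front wall at (196,150), the rail from (275,165) to (360,245), and the steel pail at (297,340). Top shows the hook at (124,218), the rail from (225,170) to (372,165) with a notch near (289,165), and the pail at (371,247).

Could be taken for the pail: top (371,247) steel, (376,305) blue and (422,287) blue. I choose the steel one. Could be taken for the hook: only (124,218), with its grip block; the networks' low-confidence hits at (302,119) and (295,325) are the jar and the pail.

Run:
```python
from h import *
np.set_printoptions(precision=4,suppress=True)
s=capture("side");t=capture("top")
print("hook_grip",tri(ray(s,(196.5,148.9)),ray(t,(120.4,213.5))))
print("hook_tip",tri(ray(s,(168.8,188.5)),ray(t,(126.6,254.7))),)
print("pail_bar",tri(ray(s,(297.7,326.5)),ray(t,(372.5,247.1))))
print("rail_top",tri(ray(s,(314,199)),ray(t,(297.7,165.8))))
print("railtop onz",onz(t,(297.7,165.8),.242))
print("rail ends", [onz(t,p,.242) for p in [(247,167),(335,164)]], "notch",onz(t,(289,165),.25))
def crop(c,x,y,w,h,k): return cv2.resize(c["color"][y:y+h,x:x+w],None,fx=k,fy=k,interpolation=cv2.INTER_CUBIC)
a=crop(t,215,145,160,50,5)
b=np.hstack([crop(t,75,190,80,70,5),crop(t,340,215,80,70,5)])
m=np.vstack([a,b[:350]]);print(m.shape);cv2.imwrite("pics/crop0.png",m)
for n,k in [("bin","top")]:
    for q in masks_of(n,k)[:1]: 
        print(cv2.minAreaRect(np.argwhere(q["region"])[:,::-1].astype(np.float32)))
```

```text
hook_grip [0.5453 0.3299 0.1644]
hook_tip [0.4512 0.3462 0.0528]
pail_bar [ 0.4817 -0.2424  0.1006]
rail_top [ 0.6478 -0.0631  0.2441]
railtop onz [ 0.647  -0.0624  0.242 ]
rail ends [array([0.6424, 0.0437, 0.242 ]), array([ 0.6523, -0.1403,  0.242 ])] notch [ 0.647  -0.0442  0.25  ]
(600, 800, 3)
((128.55384826660156, 160.06924438476562), (94.39044952392578, 121.55404663085938), 7.125016689300537)
```

View pics/crop0.png

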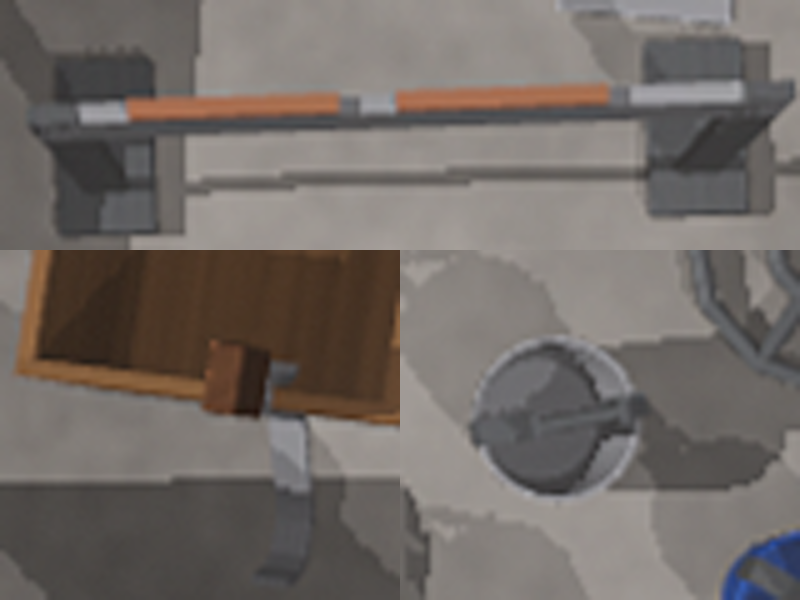

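The crop confirms the steel pail with its bail running right and slightly up, the teak grip block on the bin wall near top pixel (122,213), and the notch between copper edges at columns 283 to 294.4 in the top view. I'm also checking the pitcher near the path.

Run:
```python
from h import *
np.set_printoptions(precision=4,suppress=True)
s=capture("side");t=capture("top")
print("pitcher base",onz(s,(105,160),0),"rim R,L",[ (onz(s,(122,80),z),onz(s,(63,85),z)) for z in (.2,.25,.3)])
for px in [(44,270),(20,236),(20,310)]: print(onz(t,px,.2),onz(t,px,.0))
print("notch",onz(t,(283,165.8),.25),onz(t,(294.4,165.4),.25))
# copper fit
hsv=cv2.cvtColor(t["color"],cv2.COLOR_BGR2HSV)[145:195,215:375]
m=(hsv[...,1]>90)&((hsv[...,0]<16))
p=np.argwhere(m)[:,::-1]+[215,145]
print(len(p),p.min(0),p.max(0))
cols=np.arange(p[:,0].min()+2,p[:,0].max()-1)
r=[(c,p[p[:,0]==c,1].mean()) for c in cols if (p[:,0]==c).sum()>1]
k=np.polyfit(*zip(*r),1);a=onz(t,(241,np.polyval(k,241)),.25);b=onz(t,(336,np.polyval(k,336)),.25)
print(a,b,"yaw",np.arctan2(b[0]-a[0],a[1]-b[1]))
```

```text
pitcher base [0.3577 0.6281 0.    ] rim R,L [(array([0.4934, 0.7006, 0.2   ]), array([0.3371, 0.7756, 0.2   ])), (array([0.4732, 0.6213, 0.25  ]), array([0.3258, 0.6922, 0.25  ])), (array([0.4531, 0.5421, 0.3   ]), array([0.3144, 0.6088, 0.3   ]))]
[0.4169 0.4784 0.2   ] [0.4071 0.5708 0.    ]
[0.4888 0.5352 0.2   ] [0.4917 0.6377 0.    ]
[0.3309 0.5249 0.2   ] [0.3059 0.6256 0.    ]
notch [ 0.6451 -0.0318  0.25  ] [ 0.6464 -0.0554  0.25  ]
338 [241 162] [336 168]
[0.6417 0.0556 0.25  ] [ 0.6522 -0.1417  0.25  ] yaw 0.0535197653844545
```

>>> arm_command([
  [[-0.022, -0.03, -0.006], 0],
  [[-0.022, -0.03, -0.006], 0],
  [[-0.022, -0.03, -0.006], 0],
  [[-0.022, -0.03, -0.006], 0],
  [[-0.022, -0.03, -0.006], 0],
  [[0, 0, 0], 0],
  [[0, 0, 0], 0],
], fingers=1)

```text
t: 1.95
eef_pos: [0.2503, 0.4183, 0.2782]
eef_rot: [[-0.952, 0.307, 0.0], [0.307, 0.952, 0.001], [0.0, 0.002, -1.0]]
contact_force: [-0.3, 0.3, -0.1]
gripper_width: 0.0872
finger_force: 0.0
```

>>> arm_command([
  [[-0.038, 0.0006, 0], 0],
  [[-0.038, 0.0006, 0], 0],
  [[-0.038, 0.0006, 0], 0],
  [[-0.038, 0.0006, 0], 0],
  [[-0.038, 0.0006, 0], 0],
  [[-0.038, 0.0006, 0], 0],
  [[-0.038, 0.0006, 0], 0],
  [[-0.038, 0.0006, 0], 0],
  [[0, 0, 0], -0.9],
  [[0, 0, 0], -0.9],
  [[0, 0, 0], 0],
  [[0, 0, 0], 0],
])

```text
t: 3.15
eef_pos: [0.5405, 0.3312, 0.277]
eef_rot: [[-0.992, 0.123, -0.001], [0.123, 0.992, -0.0], [0.001, -0.0, -1.0]]
contact_force: [1.0, 0.3, -0.8]
gripper_width: 0.0869
finger_force: 0.0
```

Run:
```python
from h import *
np.set_printoptions(precision=4,suppress=True)
w=capture("wrist");t=capture("top");s=capture("side");cv2.imwrite("pics/w1.png",w["color"])
print(w["pose"],w["mtx"][0,0])
for k in ["hook_grip","hook_tip","hook_seat"]:
    r={}
    for n,c in [("wrist",w),("side",s),("top",t)]:
        m=mark_of(k,n)
        if m and m[0]["confidence"]>.5: r[n]=ray(c,m[0]["centre"]);print(k,n,m[0]["centre"],m[0]["confidence"])
        if k=="hook_grip" and n=="wrist" and m: print("onz .164",onz(w,m[0]["centre"],.164))
    if len(r)>1: print(tri(*r.values()))
```

```text
[[ 0.1235 -0.9594 -0.2537  0.4702]
 [ 0.9923  0.1191  0.0327  0.3403]
 [-0.0011 -0.2558  0.9667  0.414 ]
 [ 0.      0.      0.      1.    ]] 320.85946442843425
hook_grip wrist [274.8, 212.5] 0.64
onz .164 [0.54   0.3284 0.164 ]
hook_grip side [193.8, 151.6] 0.58
[0.539  0.3285 0.1602]
hook_tip wrist [272.8, 102.8] 0.61
hook_tip side [168.2, 189.9] 0.56
hook_tip top [128.9, 255.1] 0.67
[0.4488 0.3381 0.0566]
hook_seat wrist [273.1, 120.6] 0.9
hook_seat side [175.9, 194.5] 0.59
hook_seat top [131.3, 247.2] 0.73
[0.4673 0.3378 0.0299]
```

View pics/w1.png

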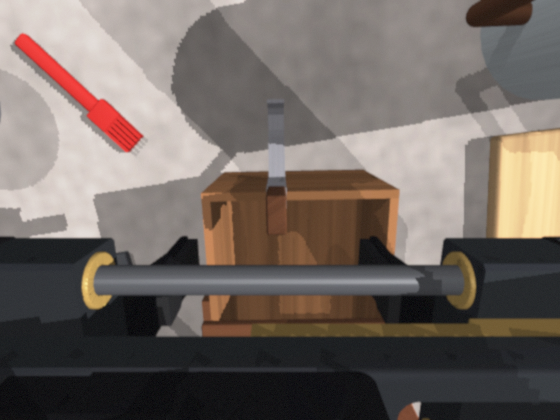

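The wrist view shows the hook's strap running vertically in the picture, columns 267 to 287, so the yaw fits, with the grip block at (276,212). I'll lower onto it.

>>> arm_command([
  [[0, -0.0025, 0.02], 0],
  [[0, 0, 0.025], 0],
  [[0, 0, 0.025], 0],
  [[0, 0, 0.02], 0],
  [[0, 0, 0.01], 0],
  [[0, 0, 0.007], 0],
  [[0, 0, 0], 0],
  [[0, 0, 0], 0],
  [[0, 0, 0], 0],
])

```text
t: 4.65
eef_pos: [0.541, 0.328, 0.1716]
eef_rot: [[-0.993, 0.122, 0.001], [0.122, 0.993, 0.001], [-0.001, 0.001, -1.0]]
contact_force: [0.1, -0.5, -0.6]
gripper_width: 0.087
finger_force: 0.0
```

>>> arm_command([
  [[0, 0, 0], 0],
  [[0, 0, 0], 0],
  [[0, 0, 0], 0],
  [[0, 0, 0], 0],
  [[0, 0, 0], 0],
  [[0, 0, 0], 0],
  [[0, 0, 0], 0],
  [[0, 0, 0], 0],
  [[0, 0, 0], 0],
  [[0, 0, 0], 0],
], fingers=0)

```text
t: 5.65
eef_pos: [0.5406, 0.3279, 0.1706]
eef_rot: [[-0.993, 0.122, 0.0], [0.122, 0.993, 0.0], [-0.0, 0.0, -1.0]]
contact_force: [-1.0, -2.7, -0.3]
gripper_width: 0.0156
finger_force: 30.0
```

>>> arm_command([
  [[0, 0, -0.01], 0],
  [[0, 0, -0.02], 0],
  [[0, 0, -0.03], 0],
  [[0, 0, -0.03], 0],
  [[0, 0, -0.03], 0],
  [[0, 0, -0.03], 0],
  [[0, 0, -0.025], 0],
  [[0, 0, 0], -0.84],
  [[0, 0, 0], -0.84],
  [[0, 0, 0], 0],
  [[0, 0, 0], 0],
])

```text
t: 6.75
eef_pos: [0.5405, 0.3276, 0.3458]
eef_rot: [[-0.999, -0.051, -0.0], [-0.051, 0.999, 0.0], [0.0, 0.0, -1.0]]
contact_force: [0.3, 0.3, -1.6]
gripper_width: 0.0157
finger_force: 29.9
```

>>> arm_command([
  [[-0.0042, -0.0316, 0], 0],
  [[-0.0042, -0.0316, 0], 0],
  [[-0.0042, -0.0316, 0], 0],
  [[-0.0042, -0.0316, 0], 0],
  [[-0.0042, -0.0316, 0], 0],
  [[-0.0042, -0.0316, 0], 0],
  [[-0.0042, -0.0316, 0], 0],
  [[-0.0042, -0.0316, 0], 0],
  [[-0.0042, -0.0316, 0], 0],
  [[-0.0042, -0.0316, 0], 0],
  [[0, 0, 0], 0],
  [[0, 0, 0], 0],
])

```text
t: 7.95
eef_pos: [0.5994, 0.0138, 0.3456]
eef_rot: [[-0.999, -0.05, -0.0], [-0.05, 0.999, 0.0], [0.0, 0.0, -1.0]]
contact_force: [1.7, 1.1, -1.1]
gripper_width: 0.0159
finger_force: 29.9
```

Run:
```python
from h import *
np.set_printoptions(precision=4,suppress=True)
st=state();print(st["eef_pos"],st["contact_force"],st["gripper_width"])
w=capture("wrist");t=capture("top");s=capture("side");cv2.imwrite("pics/w2.png",np.hstack([w["color"][:420,80:480],cv2.resize(s["color"][120:260,210:370],None,fx=2.4,fy=2.4,interpolation=2)[:336].copy() if 0 else cv2.resize(s["color"][110:278,215:375],(400,420),interpolation=2)]))
for k in ["hook_grip","hook_tip","hook_seat","hook_throat","hook"]:
    r={}
    for n,c in [("wrist",w),("side",s),("top",t)]:
        m=mark_of(k,n)
        if m and m[0]["confidence"]>.5: r[n]=ray(c,m[0]["centre"]);print(k,n,m[0]["centre"],m[0]["confidence"])
    if len(r)>1: print(tri(*r.values()))
for y in (0.05,0.0,-.0318,-.0554,-.1): print(y,proj(w,(.6447-.0532*y,y,.25)))
```

```text
[0.5994 0.0138 0.3456] [ 1.6813  1.1048 -1.1029] 0.01585501535759338
hook_grip wrist [275.6, 268.9] 0.65
hook_grip side [280.0, 153.5] 0.86
hook_grip top [381.4, 139.3] 0.75
[ 0.5814 -0.088   0.4612]
hook_tip wrist [276.7, 92.4] 0.76
hook_tip side [243.1, 205.6] 0.97
[0.5076 0.0089 0.2433]
hook_seat wrist [276.6, 118.3] 0.86
hook_seat side [248.0, 213.7] 0.87
[0.5224 0.0107 0.2063]
hook_throat wrist [282.6, 225.5] 0.93
hook_throat side [314.9, 199.6] 0.7
[0.6703 0.009  0.1509]
hook wrist [276.3, 237.1] 0.83
hook side [273.2, 167.7] 0.94
[0.5911 0.0126 0.3117]
0.05 [320.9123 272.5606]
0.0 [257.7269 272.7148]
-0.0318 [217.5595 272.8129]
-0.0554 [187.759  272.8857]
-0.1 [131.4625 273.0231]
```

View pics/w2.png

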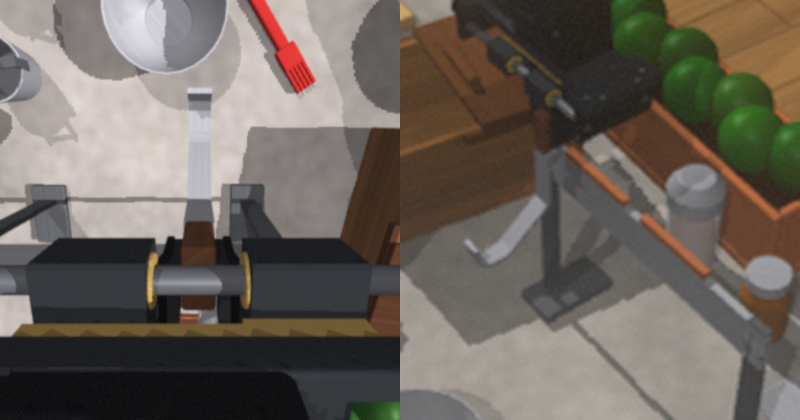

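The view shows the hook held upright with its curl towards the robot (strap at crop column 200, rows 90 to 310), clear of the rail. The notch in the side crop is at about (640,215).

>>> arm_command([
  [[-0.012, 0, 0], 0],
  [[-0.012, 0, 0], 0],
  [[-0.012, 0, 0], 0],
  [[-0.0125, 0, 0], 0],
  [[0, 0, 0], 0],
  [[0, 0, 0], 0],
  [[0, 0, 0], 0],
  [[0, 0, 0], 0],
])

```text
t: 9.65
eef_pos: [0.6475, 0.017, 0.3459]
eef_rot: [[-0.999, -0.054, 0.0], [-0.054, 0.999, 0.0], [-0.0, 0.0, -1.0]]
contact_force: [1.0, -0.7, -1.6]
gripper_width: 0.016
finger_force: 29.9
```

Run:
```python
from h import *
np.set_printoptions(precision=4,suppress=True)
st=state();print(st["eef_pos"],st["contact_force"],st["gripper_width"])
w=capture("wrist");t=capture("top");s=capture("side")
cv2.imwrite("pics/w3.png",np.hstack([cv2.resize(w["color"][180:390,170:370],(400,420),interpolation=2),cv2.resize(s["color"][130:235,240:340],(400,420),interpolation=2)]))
for k in ["hook_tip","hook_seat"]:
    r={}
    for n,c in [("wrist",w),("side",s)]:
        m=mark_of(k,n)
        if m and m[0]["confidence"]>.5: r[n]=ray(c,m[0]["centre"])
    if len(r)>1: print(k,tri(*r.values()))
e=st["eef_pos"]
# predicted pixels: strip top centre & hook lip foot in side
for nm,p in [("strip",(.6444,.0163,.25)),("strip front",(.6404,.0163,.25)),("lipfoot",(e[0]-.0043+.014,e[1],e[2]-.0406-.034)),("stemfoot",(e[0]-.0043-.008,e[1],e[2]-.0406-.058))]: print(nm,proj(s,p),proj(w,p))
```

```text
[0.6475 0.017  0.3459] [ 1.0188 -0.6907 -1.5573] 0.01600213999544849
hook_tip [ 0.6842  0.321  -0.0507]
hook_seat [0.5739 0.0134 0.203 ]
strip [292.1198 177.6817] [277.3646 214.7435]
strip front [290.7032 178.3509] [277.6445 209.643 ]
lipfoot [296.6075 168.6331] [277.275  240.8131]
stemfoot [288.6974 179.9038] [278.9229 202.156 ]
```

View pics/w3.png

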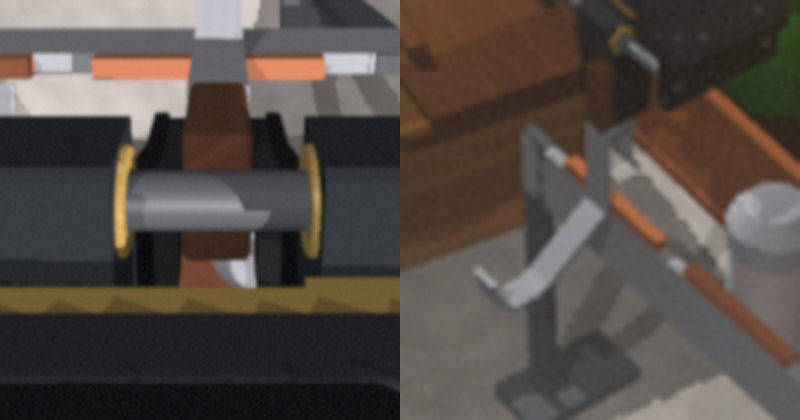

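The wrist crop shows the copper strip at full rows 207 to 219, where 210 to 220 was predicted, and the notch at columns 186 to 216, which puts its middle at y≈-0.044, matching the top view. I'm lowering the throat over the strip.

>>> arm_command([
  [[0, 0, 0.008], 0],
  [[0, 0, 0.008], 0],
  [[0, 0, 0.006], 0],
  [[0, 0, 0.005], 0],
  [[0, 0, 0.004], 0],
  [[0, 0, 0.003], 0],
  [[0, 0, 0], 0],
  [[0, 0, 0], 0],
  [[0, 0, 0], 0],
])

```text
t: 10.9
eef_pos: [0.648, 0.017, 0.3118]
eef_rot: [[-0.999, -0.054, 0.0], [-0.054, 0.999, 0.0], [-0.0, 0.0, -1.0]]
contact_force: [-0.7, 0.2, -1.6]
gripper_width: 0.0155
finger_force: 29.9
```

>>> arm_command([
  [[0, 0, 0.004], 0],
  [[0, 0, 0.004], 0],
  [[0, 0, 0.004], 0],
  [[0, 0, 0.003], 0],
  [[0, 0, 0.002], 0],
  [[0, 0, 0], 0],
  [[0, 0, 0], 0],
])

```text
t: 11.6
eef_pos: [0.6479, 0.017, 0.2946]
eef_rot: [[-0.999, -0.054, 0.0], [-0.054, 0.999, 0.0], [-0.0, 0.0, -1.0]]
contact_force: [0.0, 0.7, -1.0]
gripper_width: 0.0161
finger_force: 29.9
```

>>> arm_command([
  [[0, 0, 0.001], 0],
  [[0, 0, 0.001], 0],
  [[0, 0, 0], 0],
  [[0, 0, 0], 0],
  [[0, 0, 0], 0],
])

```text
t: 12.1
eef_pos: [0.6479, 0.017, 0.2925]
eef_rot: [[-0.999, -0.054, -0.0], [-0.054, 0.999, 0.0], [0.0, 0.0, -1.0]]
contact_force: [0.6, -0.9, -1.8]
gripper_width: 0.0158
finger_force: 29.9
```

>>> arm_command([
  [[0, 0, 0.001], 0],
  [[0, 0, 0], 0],
  [[0, 0, 0.0005], 0],
  [[0, 0, 0], 0],
  [[0, 0, 0], 0],
])

```text
t: 12.6
eef_pos: [0.6479, 0.017, 0.291]
eef_rot: [[-0.999, -0.054, -0.0], [-0.054, 0.999, 0.0], [0.0, 0.0, -1.0]]
contact_force: [0.4, 0.4, -1.4]
gripper_width: 0.0156
finger_force: 29.9
```

>>> arm_command([
  [[0, 0, 0.0005], 0],
  [[0, 0, 0], 0],
  [[0, 0, 0], 0],
  [[0, 0, 0], 0],
])

```text
t: 13.0
eef_pos: [0.6479, 0.017, 0.2906]
eef_rot: [[-0.999, -0.054, 0.0], [-0.054, 0.999, 0.0], [-0.0, 0.0, -1.0]]
contact_force: [-0.1, -0.4, 0.1]
gripper_width: 0.0158
finger_force: 29.9
```

>>> arm_command([
  [[0, 0, 0.0005], 0],
  [[0, -0.002, 0], 0],
  [[0, -0.004, 0], 0],
  [[0, -0.005, 0], 0],
  [[0, -0.005, 0], 0],
  [[0, -0.005, 0], 0],
  [[0, -0.005, 0], 0],
  [[0, -0.005, 0], 0],
  [[0, -0.005, 0], 0],
  [[0, -0.004, 0], 0],
  [[0, 0, 0], 0],
])

```text
t: 14.1
eef_pos: [0.6503, -0.024, 0.2905]
eef_rot: [[-0.999, -0.053, 0.001], [-0.053, 0.999, -0.0], [-0.001, -0.0, -1.0]]
contact_force: [-0.1, 1.2, 5.4]
gripper_width: 0.0156
finger_force: 29.9
```

>>> arm_command([
  [[0, -0.003, 0], 0],
  [[0, -0.003, 0], 0],
  [[0, -0.003, 0], 0],
  [[0, -0.003, 0], 0],
  [[0, -0.003, 0], 0],
  [[0, -0.002, 0], 0],
  [[0, 0, 0], 0],
  [[0, 0, 0], 0],
])

```text
t: 14.9
eef_pos: [0.6507, -0.0408, 0.2893]
eef_rot: [[-0.999, -0.053, -0.001], [-0.053, 0.999, -0.001], [0.001, -0.001, -1.0]]
contact_force: [-0.1, -0.5, -1.1]
gripper_width: 0.0163
finger_force: 29.9
```

Contact force vanished, so the hook is over the notch. I'll centre and lower it.

>>> arm_command([
  [[0, -0.0025, 0], 0],
  [[0, 0, 0.002], 0],
  [[0, 0, 0.002], 0],
  [[0, 0, 0.001], 0],
  [[0, 0, 0], 0],
  [[0, 0, 0], 0],
])

```text
t: 15.5
eef_pos: [0.6511, -0.0423, 0.285]
eef_rot: [[-0.999, -0.054, -0.0], [-0.054, 0.999, 0.0], [0.0, 0.0, -1.0]]
contact_force: [0.4, 0.5, -0.6]
gripper_width: 0.0157
finger_force: 29.9
```

>>> arm_command([
  [[0, 0, 0.001], 0],
  [[0, 0, 0], 0],
  [[0, 0, 0.0005], 0],
  [[0, 0, 0], 0],
  [[0, 0, 0], 0],
])

```text
t: 16.0
eef_pos: [0.6511, -0.0424, 0.2835]
eef_rot: [[-0.999, -0.054, -0.0], [-0.054, 0.999, 0.0], [0.0, 0.0, -1.0]]
contact_force: [-0.2, -0.1, -0.7]
gripper_width: 0.0156
finger_force: 29.9
```

>>> arm_command([
  [[0, 0, 0.0006], 0],
  [[0, 0, 0], 0],
  [[0, 0, 0], 0],
])

```text
t: 16.3
eef_pos: [0.6511, -0.0424, 0.2829]
eef_rot: [[-0.999, -0.054, -0.0], [-0.054, 0.999, 0.0], [0.0, 0.0, -1.0]]
contact_force: [-0.7, 1.1, -0.6]
gripper_width: 0.0159
finger_force: 29.9
```

>>> arm_command([
  [[0, 0, 0], 0],
  [[0, 0, 0], 0],
  [[0, 0, 0], 0],
  [[0, 0, 0], 0],
  [[0, 0, -0.01], 0],
  [[0, 0, -0.02], 0],
  [[0, 0, -0.03], 0],
  [[0, 0, -0.03], 0],
  [[0, 0, -0.03], 0],
  [[0, 0, 0], 0],
], fingers=0.6)

```text
t: 17.3
eef_pos: [0.6518, -0.0428, 0.4084]
eef_rot: [[-0.999, -0.053, 0.007], [-0.053, 0.999, -0.0], [-0.007, -0.0, -1.0]]
contact_force: [0.1, -0.4, 0.5]
gripper_width: 0.052
finger_force: 0.0
```

Run:
```python
from h import *
np.set_printoptions(precision=4,suppress=True)
st=state();print(st["eef_pos"],st["gripper_width"])
w=capture("wrist");t=capture("top");s=capture("side")
cv2.imwrite("pics/w4.png",np.hstack([cv2.resize(w["color"][60:270,170:370],(400,420),interpolation=2),cv2.resize(s["color"][130:235,260:360],(400,420),interpolation=2)]))
S={}
for k in ["hook_tip","hook_seat","hook_grip","pail_bar","pail"]:
    for n,c in [("wrist",w),("side",s),("top",t)]:
        m=mark_of(k,n)
        print(k,n,[(np.round(q["centre"],1).tolist(),round(float(q["confidence"]),2)) for q in m[:4]])
```

```text
[ 0.6518 -0.0428  0.4084] 0.052015362467372865
hook_tip wrist [([277.2, 106.9], 0.87)]
hook_tip side [([275.5, 231.4], 0.85), ([313.5, 199.6], 0.4)]
hook_tip top [([226.2, 269.8], 0.73)]
hook_seat wrist [([274.8, 124.7], 0.8)]
hook_seat side [([287.3, 239.2], 0.59)]
hook_seat top []
hook_grip wrist [([280.6, 199.2], 0.8), ([275.0, 124.5], 0.52), ([327.4, 248.0], 0.3)]
hook_grip side [([309.6, 184.0], 0.79)]
hook_grip top [([251.3, 118.3], 0.7)]
pail_bar wrist [([110.0, 19.9], 0.83), ([280.8, 108.0], 0.28)]
pail_bar side [([295.8, 326.1], 0.75), ([245.0, 359.1], 0.71), ([299.8, 395.6], 0.65), ([402.3, 302.1], 0.51)]
pail_bar top [([379.5, 307.0], 0.95), ([376.9, 245.3], 0.94), ([428.5, 290.8], 0.92)]
pail wrist [([152.2, 42.3], 0.87), ([63.5, 104.7], 0.4)]
pail side [([297.3, 352.5], 0.96), ([252.3, 387.3], 0.8), ([296.5, 323.1], 0.38)]
pail top [([371.0, 302.5], 0.98), ([415.0, 284.7], 0.97), ([367.0, 245.6], 0.88)]
```

View pics/w4.png

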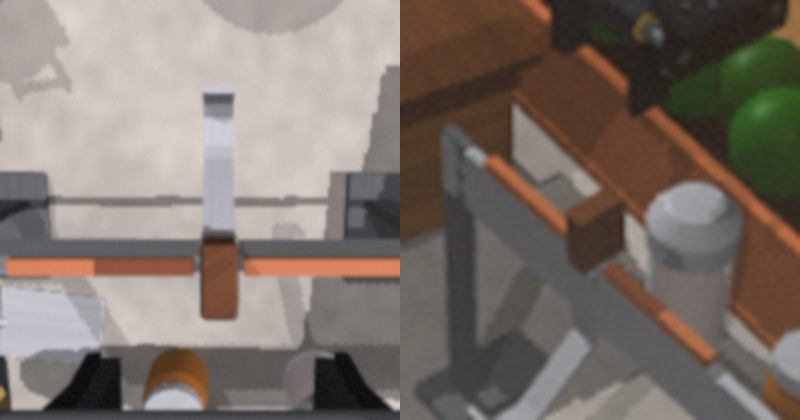

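The hook sits centred in the notch: in the wrist crop the strap is at column 219, between copper edges at 197 and 240, and it hangs straight.

Run:
```python
from h import *
np.set_printoptions(precision=4,suppress=True)
w=capture("wrist");t=capture("top");s=capture("side")
print("tip",tri(ray(w,(277.2,106.9)),ray(s,(275.5,231.4))),"seat",tri(ray(w,(274.8,124.7)),ray(s,(287.3,239.2))))
print("exp seat w/ origin at rail", .6453+.0532*.0436-.067)
print("bar",onz(t,(374.7,246.2),.1265),onz(s,(296.7,326.3),.1265),"pail",onz(t,(369,246.4),0),onz(s,(297,352),0))
b=np.array([.5,-.24,.1265])
# bail ends in top crop: (475,428)->(640,405)
px=lambda x,y:(340+(x-400)/5,215+(y-250)/5)
a,c=onz(t,px(480,428),.1),onz(t,px(638,405),.1);print(a,c,np.degrees(np.arctan2(c[0]-a[0],a[1]-c[1])))
```

```text
tip [ 0.5608 -0.0457  0.1726] seat [ 0.5844 -0.0507  0.1336]
exp seat w/ origin at rail 0.58061952
bar [ 0.4837 -0.2432  0.1265] [ 0.4711 -0.253   0.1265] pail [ 0.4841 -0.25    0.    ] [ 0.4776 -0.2482  0.    ]
[ 0.4728 -0.2043  0.1   ] [ 0.4851 -0.2776  0.1   ] 9.472949778307944
```

>>> arm_command([
  [[0.026, -0.0278, 0], 0],
  [[0.026, -0.0278, 0], 0],
  [[0.026, -0.0278, 0], 0],
  [[0.026, -0.0278, 0], 0],
  [[0.026, -0.0278, 0], 0],
  [[0.026, -0.0278, 0], 0],
  [[0.026, -0.0278, 0], 0],
  [[0, 0, 0.035], -0.53],
  [[0, 0, 0.035], -0.53],
  [[0, 0, 0.04], 0],
  [[0, 0, 0.035], 0],
  [[0, 0, 0], 0],
], fingers=1)

```text
t: 19.55
eef_pos: [0.4777, -0.2454, 0.2539]
eef_rot: [[-0.986, -0.164, -0.007], [-0.164, 0.986, 0.002], [0.006, 0.003, -1.0]]
contact_force: [0.3, 0.6, -0.6]
gripper_width: 0.0874
finger_force: 0.0
```

Run:
```python
from h import *
np.set_printoptions(precision=4,suppress=True)
st=state();print(st["eef_pos"],st["eef_rot"],st["gripper_width"])
w=capture("wrist");s=capture("side");cv2.imwrite("pics/w5.png",w["color"])
for k in ["pail_bar","pail_grip","pail"]:
    for n,c in (("wrist",w),("side",s)):
        for q in mark_of(k,n)[:3]: print(k,n,np.round(q["centre"],1),q["confidence"],onz(c,q["centre"],{"pail_bar":.1265,"pail_grip":.108,"pail":0}[k]))
```

```text
[ 0.4777 -0.2454  0.2539] [[-0.9865 -0.1639 -0.0067]
 [-0.1639  0.9865  0.0022]
 [ 0.0062  0.0032 -1.    ]] 0.08739055774809075
pail_bar wrist [289.9  42.3] 0.97 [ 0.3483 -0.2574  0.1265]
pail_bar wrist [138.8  74.4] 0.97 [ 0.3896 -0.3682  0.1265]
pail_bar wrist [272.8 209.3] 0.78 [ 0.4787 -0.2493  0.1265]
pail_bar side [298.4 395.6] 0.71 [ 0.388  -0.3774  0.1265]
pail_bar side [244.9 357.6] 0.61 [ 0.3445 -0.2532  0.1265]
pail_bar side [295.1 324.7] 0.57 [ 0.4705 -0.248   0.1265]
pail_grip wrist [144.5  77.6] 0.69 [ 0.3899 -0.3712  0.108 ]
pail_grip wrist [288.9  42. ] 0.62 [ 0.344  -0.2582  0.108 ]
pail_grip wrist [273.8 205.1] 0.61 [ 0.4796 -0.2485  0.108 ]
pail_grip side [296.8 325.3] 0.94 [ 0.4791 -0.2424  0.108 ]
pail_grip side [298. 398.] 0.6 [ 0.3895 -0.3745  0.108 ]
pail_grip side [248.3 361.7] 0.58 [ 0.3495 -0.2561  0.108 ]
pail wrist [282.2  72. ] 0.93 [ 0.3512 -0.261   0.    ]
pail wrist [179.8  93.1] 0.83 [ 0.3929 -0.3736  0.    ]
pail wrist [277.5 183.9] 0.63 [ 0.4792 -0.2452  0.    ]
pail side [296.6 418.6] 0.78 [ 0.3896 -0.3724  0.    ]
pail side [248.4 386.6] 0.74 [ 0.3427 -0.2565  0.    ]
pail side [295.8 351.4] 0.63 [ 0.4762 -0.2454  0.    ]
```

View pics/w5.png

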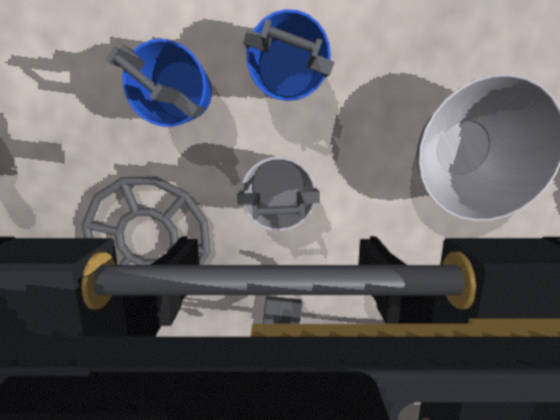

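Wrist shows the steel pail centred at (277,200) with its bail bar horizontal at row 210, columns 250 to 305, so it is aligned. The two blue pails at (168,82) and (288,55) stay untouched. I'll go down and grasp.

>>> arm_command([
  [[-0.001, -0.0017, 0.02], 0],
  [[0, 0, 0.025], 0],
  [[0, 0, 0.025], 0],
  [[0, 0, 0.025], 0],
  [[0, 0, 0.02], 0],
  [[0, 0, 0.015], 0],
  [[0, 0, 0.01], 0],
  [[0, 0, 0], 0],
  [[0, 0, 0], 0],
])

```text
t: 20.85
eef_pos: [0.4815, -0.2481, 0.1187]
eef_rot: [[-0.986, -0.164, 0.001], [-0.164, 0.986, -0.0], [-0.001, -0.0, -1.0]]
contact_force: [-0.3, -1.0, -0.2]
gripper_width: 0.0869
finger_force: 0.0
```

>>> arm_command([
  [[0, 0, 0], 0],
  [[0, 0, 0], 0],
  [[0, 0, 0], 0],
  [[0, 0, 0], 0],
  [[0, 0, 0], 0],
  [[0, 0, 0], 0],
  [[0, 0, 0], 0],
  [[0, 0, 0], 0],
], fingers=0.2)

```text
t: 21.65
eef_pos: [0.481, -0.2478, 0.1178]
eef_rot: [[-0.986, -0.164, -0.0], [-0.164, 0.986, 0.0], [0.0, 0.0, -1.0]]
contact_force: [1.2, 0.8, -1.3]
gripper_width: 0.0442
finger_force: 29.7
```

>>> arm_command([
  [[0, 0, -0.006], 0],
  [[0, 0, -0.014], 0],
  [[0, 0, -0.021], 0],
  [[0, 0, -0.021], 0.53],
  [[0, 0, 0], 0.53],
  [[0, 0, 0], 0],
  [[0, 0, 0], 0],
])

```text
t: 22.35
eef_pos: [0.481, -0.2479, 0.1803]
eef_rot: [[-0.998, -0.055, 0.0], [-0.055, 0.998, 0.0], [-0.0, 0.0, -1.0]]
contact_force: [-0.4, -0.7, -1.2]
gripper_width: 0.044
finger_force: 29.7
```

>>> arm_command([
  [[-0.004, 0.015, 0], 0],
  [[-0.0068, 0.0255, 0], 0],
  [[-0.0068, 0.0255, 0], 0],
  [[-0.0068, 0.0255, 0], 0],
  [[-0.0068, 0.0255, 0], 0],
  [[-0.0068, 0.0255, 0], 0],
  [[-0.0068, 0.0255, 0], 0],
  [[-0.0055, 0.018, 0], 0],
  [[-0.0025, 0.009, 0], 0],
  [[0, 0, 0], 0],
  [[0, 0, 0], 0],
  [[0, 0, 0], 0],
])

```text
t: 23.55
eef_pos: [0.523, -0.0518, 0.1799]
eef_rot: [[-0.999, -0.052, -0.0], [-0.052, 0.999, -0.0], [0.0, -0.0, -1.0]]
contact_force: [0.3, -0.9, -2.3]
gripper_width: 0.0439
finger_force: 29.7
```

Run:
```python
from h import *
np.set_printoptions(precision=4,suppress=True)
st=state();print(st["eef_pos"],st["eef_rot"][:,1],st["gripper_width"],st["contact_force"])
w=capture("wrist");s=capture("side")
cv2.imwrite("pics/w6.png",np.hstack([cv2.resize(w["color"][140:350,180:380],(400,420),interpolation=2),cv2.resize(s["color"][180:306,230:350],(400,420),interpolation=2)]))
for k in ["pail_bar","hook_tip","hook_seat","hook_grip"]:
    for n,c in (("wrist",w),("side",s)):
        for q in mark_of(k,n)[:3]: print(k,n,np.round(q["centre"],1),round(float(q["confidence"]),2),onz(c,q["centre"],{"pail_bar":st["eef_pos"][2]+.0087,"hook_tip":.172,"hook_seat":.148,"hook_grip":.276}[k]))
```

```text
[ 0.523  -0.0518  0.1799] [-0.052   0.9986 -0.0003] 0.04393297584134378 [ 0.3095 -0.8963 -2.2682]
pail_bar side [298.5 393. ] 0.87 [ 0.3746 -0.3949  0.1886]
pail_bar side [248.8 360.2] 0.76 [ 0.3343 -0.2912  0.1886]
pail_bar side [262.8 242.2] 0.63 [ 0.5091 -0.0654  0.1886]
hook_tip wrist [283.3 332. ] 0.54 [ 0.5576 -0.0472  0.172 ]
hook_seat side [286.6 237.1] 0.57 [ 0.5805 -0.0548  0.148 ]
hook_grip side [310.7 182.2] 0.84 [ 0.6546 -0.0416  0.276 ]
hook_grip side [305.5 193.6] 0.75 [ 0.6241 -0.0642  0.276 ]
```

View pics/w6.png

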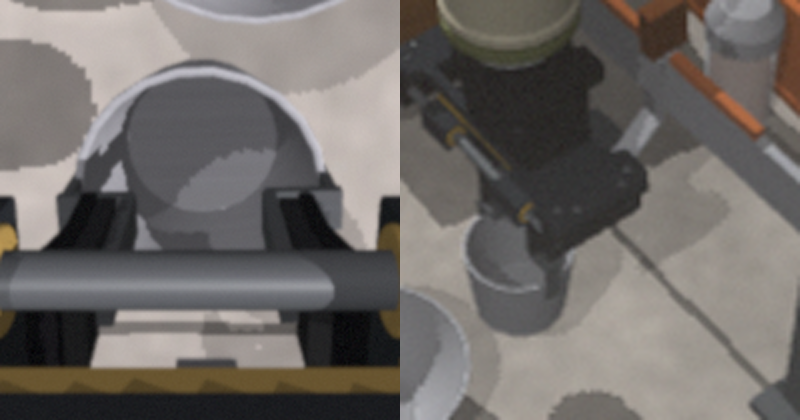

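The side crop shows the pail held upright, short of the hook. The wrist crop shows the bail bar at full (280,303) and the hook tip's near edge at (283,321), so they are laterally aligned to about 1 mm.

Run:
```python
from h import *
np.set_printoptions(precision=4,suppress=True)
w=capture("wrist");e=state()["eef_pos"]
print("bar",onz(w,(280,303.5),e[2]+.0087),"tip",onz(w,(283.3,321),.172),onz(w,(283.3,325),.172))
```

```text
bar [ 0.5312 -0.049   0.1886] tip [ 0.5514 -0.0461  0.172 ] [ 0.5537 -0.046   0.172 ]
```

Run:
```python
from h import *
np.set_printoptions(precision=4,suppress=True)
w=capture("wrist");t=capture("top");e=state()["eef_pos"]
print("joint",onz(t,(222,181.5),0),onz(t,(400,177.5),0))
for nm,p in [("joint",(.555,-.05,0)),("bar",(.521,-.05,.1886)),("bar front",(.523,-.05,.1886)),("tip",(.56,-.047,.172)),("curl bottom",(.58,-.047,.144)),("curl out",(.562,-.047,.15))]: print(nm,proj(w,p))
print("rim L,R near",proj(w,(e[0]-.04,e[1],e[2]-.0528)))
```

```text
joint [0.6416 0.1261 0.    ] [ 0.6606 -0.3276  0.    ]
joint [276.9542 224.4011]
bar [278.8742 282.9089]
bar front [278.6306 286.9962]
tip [280.557  335.3394]
curl bottom [278.5166 334.1617]
curl out [280.1498 314.3123]
rim L,R near [281.5727 175.7513]
```

>>> arm_command([
  [[0, 0.003, 0], 0],
  [[-0.004, 0, 0], 0],
  [[-0.006, 0, 0], 0],
  [[-0.006, 0, 0], 0],
  [[-0.006, 0, 0], 0],
  [[-0.006, 0, 0], 0],
  [[-0.004, 0, 0], 0],
  [[0, 0, 0], 0],
  [[0, 0, 0], 0],
])

```text
t: 25.1
eef_pos: [0.555, -0.0458, 0.1798]
eef_rot: [[-0.999, -0.053, -0.0], [-0.053, 0.999, -0.0], [0.0, 0.0, -1.0]]
contact_force: [-0.5, -0.6, -0.2]
gripper_width: 0.0442
finger_force: 29.7
```

>>> arm_command([
  [[-0.005, 0, 0], 0],
  [[-0.006, 0, 0], 0],
  [[-0.006, 0, 0], 0],
  [[-0.006, 0, 0], 0],
  [[-0.005, 0, 0], 0],
  [[0, 0, 0], 0],
  [[0, 0, 0], 0],
])

```text
t: 25.8
eef_pos: [0.583, -0.0443, 0.1798]
eef_rot: [[-0.999, -0.054, -0.0], [-0.054, 0.999, -0.0], [0.0, -0.0, -1.0]]
contact_force: [-0.3, 1.0, -2.5]
gripper_width: 0.0441
finger_force: 29.7
```

Run:
```python
from h import *
np.set_printoptions(precision=4,suppress=True)
st=state();print(st["eef_pos"],st["contact_force"],st["gripper_width"])
w=capture("wrist");s=capture("side")
cv2.imwrite("pics/w7.png",np.hstack([cv2.resize(w["color"][140:350,180:380],(400,420),interpolation=2),cv2.resize(s["color"][160:286,250:370],(400,420),interpolation=2)]))
e=st["eef_pos"]
print("bar px",proj(w,(e[0]-.002,e[1],e[2]+.0087)),proj(s,(e[0]-.002,e[1],e[2]+.0087)),"tip",proj(w,(.56,-.0455,.172)),proj(s,(.56,-.0455,.172)))
```

```text
[ 0.583  -0.0443  0.1798] [-0.3012  0.9518 -2.5173] 0.04410022752240201
bar px [277.9378 283.4742] [284.2074 222.8103] tip [277.7354 226.3936] [277.0008 231.6951]
```

View pics/w7.png

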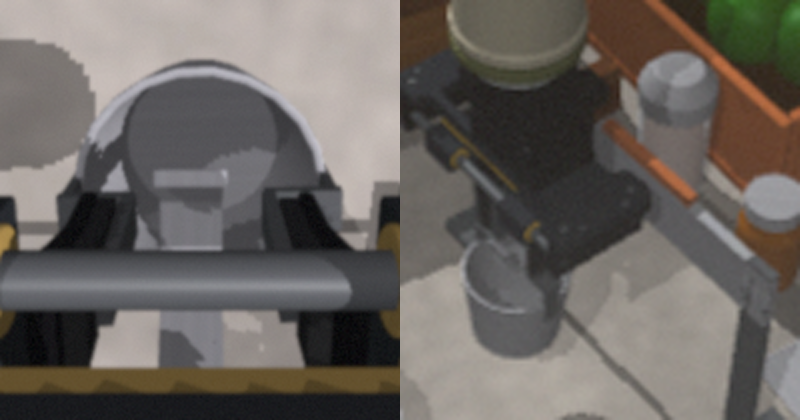

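The strap is threaded through the bail: the tip is at full (275,229) on the robot side of the bar, about 2 mm off laterally. I'll correct that and lower onto the curl.

>>> arm_command([
  [[-0.002, -0.002, 0.002], 0],
  [[0, 0, 0.005], 0],
  [[0, 0, 0.006], 0],
  [[0, 0, 0.006], 0],
  [[0, 0, 0.005], 0],
  [[0, 0, 0.004], 0],
  [[0, 0, 0.003], 0],
  [[0, 0, 0], 0],
  [[0, 0, 0], 0],
])

```text
t: 26.8
eef_pos: [0.5853, -0.0461, 0.149]
eef_rot: [[-0.999, -0.054, 0.0], [-0.054, 0.999, 0.0], [-0.0, 0.0, -1.0]]
contact_force: [-0.9, 0.3, -3.1]
gripper_width: 0.0435
finger_force: 29.7
```

>>> arm_command([
  [[0, 0, 0.002], 0],
  [[0, 0, 0.002], 0],
  [[0, 0, 0.001], 0],
  [[0, 0, 0], 0],
  [[0, 0, 0], 0],
])

```text
t: 27.3
eef_pos: [0.5852, -0.0461, 0.1439]
eef_rot: [[-0.999, -0.054, 0.0], [-0.054, 0.999, 0.0], [-0.0, 0.0, -1.0]]
contact_force: [0.2, 0.5, -3.5]
gripper_width: 0.0436
finger_force: 29.7
```

>>> arm_command([
  [[0, 0, 0.001], 0],
  [[0, 0, 0.001], 0],
  [[0, 0, 0], 0],
  [[0, 0, 0], 0],
])

```text
t: 27.7
eef_pos: [0.5851, -0.0461, 0.1419]
eef_rot: [[-0.999, -0.054, -0.0], [-0.054, 0.999, 0.0], [0.0, 0.0, -1.0]]
contact_force: [0.2, -0.7, -2.1]
gripper_width: 0.0436
finger_force: 29.7
```

>>> arm_command([
  [[-0.0005, 0, 0.001], 0],
  [[-0.0005, 0, 0.001], 0],
  [[0, 0, 0], 0],
  [[0, 0, 0], 0],
])

```text
t: 28.1
eef_pos: [0.5861, -0.046, 0.1398]
eef_rot: [[-0.999, -0.054, -0.0], [-0.054, 0.999, 0.0], [0.0, 0.0, -1.0]]
contact_force: [-0.8, 0.2, -2.5]
gripper_width: 0.044
finger_force: 29.7
```

>>> arm_command([
  [[-0.0005, 0, 0.001], 0],
  [[-0.0005, 0, 0.001], 0],
  [[0, 0, 0], 0],
  [[0, 0, 0], 0],
])

```text
t: 28.5
eef_pos: [0.5871, -0.046, 0.1379]
eef_rot: [[-0.999, -0.054, -0.0], [-0.054, 0.999, 0.0], [0.0, 0.0, -1.0]]
contact_force: [0.5, 0.4, -1.6]
gripper_width: 0.0436
finger_force: 29.7
```

>>> arm_command([
  [[-0.0005, 0, 0.001], 0],
  [[-0.0005, 0, 0.001], 0],
  [[0, 0, 0], 0],
  [[0, 0, 0], 0],
])

```text
t: 28.9
eef_pos: [0.5883, -0.0459, 0.1362]
eef_rot: [[-0.999, -0.054, 0.0], [-0.054, 0.999, 0.0], [-0.0, 0.0, -1.0]]
contact_force: [0.3, -0.0, 2.1]
gripper_width: 0.0439
finger_force: 29.7
```

Force turned positive at about TCP z 0.136, so the pail's weight is on the hook. Releasing.

>>> arm_command([
  [[0, 0, 0], 0],
  [[0, 0, 0], 0],
  [[0, 0, 0], 0],
  [[0, 0, 0], 0],
  [[0, 0, 0], 0],
  [[0, 0, 0], 0],
  [[0, 0, 0], 0],
  [[0, 0, 0], 0],
], fingers=0.95)

```text
t: 29.7
eef_pos: [0.5882, -0.0459, 0.1359]
eef_rot: [[-0.999, -0.054, 0.0], [-0.054, 0.999, 0.0], [-0.0, 0.0, -1.0]]
contact_force: [-1.8, -0.3, 0.1]
gripper_width: 0.0821
finger_force: 0.0
```

Run:
```python
from h import *
np.set_printoptions(precision=4,suppress=True)
st=state();print(st["eef_pos"],st["contact_force"],st["gripper_width"])
s=capture("side");w=capture("wrist")
for k in ["pail","pail_bar","hook_tip","hook_grip"]:
    for n in("side","wrist"):
        print(k,n,[(np.round(q["centre"],1).tolist(),round(float(q["confidence"]),2)) for q in mark_of(k,n)[:4]])
print("pred pail origin side",proj(s,(.586,-.046,.018)),"on ledge",proj(s,(.586,-.046,0)),"grip",proj(s,(.646,-.0436,.276)))
```

```text
[ 0.5882 -0.0459  0.1359] [-1.8379 -0.2685  0.0825] 0.08208509212065684
pail side [([287.1, 266.2], 0.95), ([249.9, 386.0], 0.9), ([297.9, 417.5], 0.74), ([313.6, 198.6], 0.62)]
pail wrist [([277.5, 203.5], 0.82)]
pail_bar side [([300.5, 393.0], 0.93), ([284.0, 237.9], 0.88), ([311.8, 198.9], 0.33)]
pail_bar wrist []
hook_tip side [([279.1, 229.9], 0.53), ([285.4, 235.8], 0.21)]
hook_tip wrist [([277.1, 256.1], 0.74)]
hook_grip side [([308.8, 183.2], 0.67)]
hook_grip wrist []
pred pail origin side [286.4093 266.8336] on ledge [286.4078 271.0403] grip [308.1113 184.24  ]
```

Released, and the pail hangs where predicted. I'll rise a little and then back away from the rail.

>>> arm_command([
  [[0, 0, -0.004], 0],
  [[0, 0, -0.008], 0],
  [[0, 0, -0.01], 0],
  [[0.002, 0, -0.015], 0],
  [[0.006, 0, -0.02], 0],
  [[0.008, 0, -0.025], 0],
  [[0.01, 0, -0.03], 0],
  [[0.015, 0, -0.03], 0],
  [[0.02, 0, -0.03], 0],
  [[0.03, 0, -0.02], 0],
  [[0.03, 0, 0], 0],
  [[0, 0, 0], 0],
])

```text
t: 31.4
eef_pos: [0.4652, -0.0533, 0.3304]
eef_rot: [[-0.999, -0.052, 0.003], [-0.052, 0.999, 0.002], [-0.003, 0.001, -1.0]]
contact_force: [0.8, 0.1, -0.7]
gripper_width: 0.083
finger_force: 0.0
```

>>> arm_command([
  [[0, 0, 0], 0],
  [[0, 0, 0], 0],
  [[0, 0, 0], 0],
  [[0, 0, 0], 0],
  [[0, 0, 0], 0],
  [[0, 0, 0], 0],
  [[0, 0, 0], 0],
  [[0, 0, 0], 0],
  [[0, 0, 0], 0],
  [[0, 0, 0], 0],
])

```text
t: 32.4
eef_pos: [0.4673, -0.0524, 0.328]
eef_rot: [[-0.999, -0.054, 0.0], [-0.054, 0.999, 0.0], [-0.0, 0.0, -1.0]]
contact_force: [-0.1, 0.4, -0.4]
gripper_width: 0.0826
finger_force: 0.0
```

Run:
```python
from h import *
np.set_printoptions(precision=4,suppress=True)
st=state();print(st["t"],st["eef_pos"],st["contact_force"])
s=capture("side");w=capture("wrist")
for k in ["pail","pail_bar","hook_tip","hook_grip","bowl","brush"]:
    r=[]
    for n,c in (("side",s),("wrist",w)):
        m=mark_of(k,n);print(k,n,[(np.round(q["centre"],1).tolist(),round(float(q["confidence"]),2)) for q in m[:3]])
for nm,p in [("pail",(.586,-.046,.018)),("bar",(.586,-.046,.1445)),("grip",(.646,-.0436,.276))]: print(nm,proj(s,p),proj(w,p))
```

```text
32.4 [ 0.4673 -0.0524  0.328 ] [-0.1392  0.4229 -0.4156]
pail side [([296.1, 419.0], 0.96), ([248.8, 384.3], 0.91), ([287.4, 267.0], 0.77)]
pail wrist [([279.2, 255.0], 0.94), ([49.3, 105.4], 0.94), ([131.3, 77.8], 0.78)]
pail_bar side [([287.2, 240.3], 0.87), ([297.2, 393.2], 0.82), ([247.3, 358.2], 0.66)]
pail_bar wrist [([73.9, 59.2], 0.7), ([278.8, 300.4], 0.63)]
hook_tip side [([277.6, 231.0], 0.92)]
hook_tip wrist [([275.6, 290.6], 0.75), ([276.1, 295.8], 0.42)]
hook_grip side [([312.3, 181.3], 0.74)]
hook_grip wrist [([275.1, 289.5], 0.6)]
bowl side [([219.7, 305.5], 0.85)]
bowl wrist [([290.8, 127.9], 0.93), ([274.3, 298.5], 0.68)]
brush side [([198.7, 258.3], 0.57)]
brush wrist [([397.3, 143.9], 0.71)]
pail [286.4093 266.8336] [278.3498 253.0802]
bar [286.4208 234.7058] [278.2674 297.8063]
grip [308.1113 184.24  ] [277.0496 458.2894]
```

The pail hangs at its predicted pixels in both views, the hook is still in its place, and the arm is clear. Handing in.

```bash
python3 -c "
from station import *
print(sign_off())"
```

```text
the job is handed in; nothing more can be done
None
```

The job is handed in at about 32 s: the hook sits in the copper notch, the steel pail hangs by its bail from the lower curl about 18 mm above the ledge, and the highest force I read while sliding and seating them was about 5 N.

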